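# Put three mixed-up vials back in their own trays

## Task

The loose vials on the pads of the three vial trays have been mixed up: each stands in a tray whose two fixed stock vials have another shape. Using the empty spare tray to park one vial on the middle of its pad and let go of it on the way, move the vials so that each loose vial ends upright in the middle of the round pad of the tray with stock of its own shape (slim vial, wide jar, square bottle). Keep the vials upright all the time, and leave the injection pen and the carton where they lie.

Things in the scene. Friction and masses are not known exactly. Their poses are not given: they have to be found in the camera images.
- slim_center (a point): Loose slim round glass vial with a white cap and paper label: 26 mm diameter up to 44 mm, cap 20 mm across, 68 mm tall, about 35 g. The point is its centre, 34 mm above its underside; z points up.
- jar_center (a point): Loose wide low round glass jar with a white cap nearly as wide as itself: 44 mm diameter, 46 mm tall, about 70 g. The point is its centre, 23 mm above its underside; z points up.
- square_center (a point): Loose square glass bottle: body 36 x 36 mm and 42 mm high, with a round white cap 24 mm across above it, 58 mm tall in all, about 60 g. The point is its centre, 29 mm above its underside; x and y are square to its flat sides, z points up.
- tray_slim_pad (a point): Grey tray fixed to the bench, lip top 8 mm above it. 149 mm long (x), 104 wide (y). Point: centre of the top of its dark round pad (52 mm across, 4 mm above the bench), 45 mm from its +x end, midway across; tray's axes, z up. At the -x end two fixed stock vials: slim round vials 26 mm in diameter, 72 mm from the pad centre along -x, 24 mm either side, tops 72 mm above the bench. At the start the pad holds a loose vial of another shape.
- tray_jar_pad (a point): Grey tray fixed to the bench, lip top 8 mm above it. 149 mm long (x), 104 wide (y). Point: centre of the top of its dark round pad (52 mm across, 4 mm above the bench), 45 mm from its +x end, midway across; tray's axes, z up. At the -x end two fixed stock vials: wide low jars 44 mm in diameter, 72 mm from the pad centre along -x, 26 mm either side, tops 50 mm above the bench. At the start the pad holds a loose vial of another shape.
- tray_square_pad (a point): Grey tray fixed to the bench, lip top 8 mm above it. 149 mm long (x), 104 wide (y). Point: centre of the top of its dark round pad (52 mm across, 4 mm above the bench), 45 mm from its +x end, midway across; tray's axes, z up. At the -x end two fixed stock vials: square bottles 36 mm wide, 72 mm from the pad centre along -x, 23 mm either side, tops 62 mm above the bench. At the start the pad holds a loose vial of another shape.
- spare_pad (a point): Grey tray fixed to the bench, lip top 8 mm above it. The empty spare tray, without stock: 90 mm (x) by 104 mm (y). This point is the centre of the top of its dark round pad (52 mm across, 4 mm above the bench), at the tray's centre; axes are the tray's, z up.
- pen_center (a point): Bystander: white and grey injection pen, 17 mm thick and 153 mm long along its x, lying loose on the bench beyond the trays. The point is on its axis, about its middle.
- carton_center (a point): Bystander: small white paper carton with a blue band, 45 x 95 x 32 mm (x, y, z), lying loose on the bench beyond the trays. The point is its centre.
Mind the look-alikes: they are no part of the job. What is shaped like the part that bears tray_square_pad but green or turquoise is not meant.

How it is judged:
By the outcome, as a careful person would: the job done as asked, in the order asked, and still so for the second after the job is handed in, with the robot touching nothing.
It also fails if it takes over 128 s, if anything falls off the work surface, if the arm or the gripper's body presses on something with over 40 N, if the wrist force passes 120 N, or if a joint passes its speed limit or range.

## Robot

A 6-joint arm with a two-finger parallel gripper is mounted at the origin on the work surface. World frame = base frame: x ahead of the robot, y to its left, z up, the work surface at z = 0. Lengths are in mm, angles in rad, forces in N, time in s.
With the tool pointing down it reaches from about 275 to 750 mm from the base axis. Payload 10.2 kg.
Tool frame: the origin (TCP) lies midway between the tips of the shut fingers; the grasp point (between the pads) lies 19 mm behind it; z points along the fingers, y is the line along which they close (so a half turn about z gives the same grasp; the last joint's range is limited). The gripper opens to 85 mm and grips with 20 to 120 N. Pads are 22 mm wide; open, the fingers measure 114 mm over their backs; the gripper's body (76 mm by 85 mm) begins 54 mm behind the grasp point. The pads swing forward as they close: fully open they stand 13 mm farther back than shut.
Start: joints at [1.122, 0.313, 1.498, -0, 1.331, -0.223], TCP at [117.553, 511.676, 231.294] pointing down, gripper open.
Joint ranges: [-2.94, 2.94], [-0.97, 2.17], [0.19, 2.56], [-1.23, 4.37], [0.02, 3.11], [-2.88, 2.88]. Speed limits (rad/s): [2.39, 2.39, 3.01, 3.14, 3.14, 3.14].

## Interface

Orientations are given as a unit quaternion [w, x, y, z].
In Python, from rig import ctrl gives the robot as it stands.
- The arm moves only by the tool send_rows, never from a script. Its argument "targets" is a list of rows, each an object with "offset": the shift along the world's x, y, z in cm, a list of three; "spin": the turn about the world's z in rad. A call has 1 to 8 rows; each row is the pose to reach, as a shift and turn from the pose commanded when the call began; what a row does not reach only later rows make up. A row lasts 1/12 s, in which the tool goes at most 41.7 mm and 7.16 degrees, less where a joint would pass 70% of its speed; a pose out of reach is approached as far as the arm can. A call with a gripper value outside its range is refused whole. "grip" is the opening, from 0 (shut) to 1 (fully open), set as the call begins (left out, the last holds). The fingers move at their own pace and stop on an object; "squeeze" is the grip in N (left out, the last holds). Time passes only in rows, so rows that repeat a pose let the fingers close. It gives the time, the measured TCP pose, the force, the opening and the grip force at its end, in the units of the state.
- ctrl.sense(): the state, without advancing time (a new reading comes with each control period).
- ctrl.capture(name): name is "side" or "top" or "wrist"; returns (picture, depth): 384x512x3 uint8, red, green, blue; 384x512 float32, mm along the optical axis (not along the pixel's ray), 0 where there is no reading.
- ctrl.calibration(name): a dict with "fx", "fy", "cx", "cy" (pixels), "k1" (the pictures are not rectified: a ray, as slopes to the right and down, at radius r is drawn at 1 + k1 r^2 times it, then the intrinsics apply), "view" (4x4, takes a point from world to camera coordinates); the wrist camera has in their place "mount" (4x4, takes a point from camera to tool coordinates, whose origin is the TCP and whose axes are the flange's). Camera axes: x right, y down, z forward; pixel columns grow to the right and rows downward; lengths in mm; the calibration is good to about 2 mm. A picture is of the moment at which its call begins: read the wrist's pose just before it. calibration takes no time and is no camera call.
- ctrl.finish_job(): hands the job in; it is judged then, once.
Trained networks look in the newest picture that a camera, given by its name, has taken for a name from the list of things; names that differ only in an ending like _2 or _b are one class to them, and where a whole thing is asked for, a point or a joint stands for the part that bears it (a point fixed in the world has none). Each returns a list of dicts, best first, with "conf" (0 to 1); they miss things now and then, are a little off and sometimes report something else, mostly with a low value. They report only what shows in the picture. A call takes as long as a camera call. They do not tell look-alikes from the thing itself.
- ctrl.search_frame(camera, query): "box" ([left, top, right, bottom] in pixels, round what is visible of it).
- ctrl.place_of(camera, query): "uv" ([column, row] in pixels: a listed point, or the origin of a listed thing).
The state is a dict: "time_s": time; "joints": joint angles; "dq": joint speeds; "tau": joint torques, N m; "eef_pos": TCP position; "ee_rot": TCP orientation; "force": force on the tool from outside, world axes, zero at the start; "wrist_torque": the same for the moment, N m; "grip_width": opening from 0.0 (shut) to 1.0 (fully open); "grip_force": force on a finger pad.
Only numpy, scipy, OpenCV 4.12 (cv2) and the standard library are available. Lean on these libraries where they do the work, as an engineer would, in place of code of your own. Each camera call takes 0.05 s, during which the arm holds its last target. There are 200 camera calls.

## Working session

There is one attempt and no reset: what is moved stays moved. The work goes in short steps, Python scripts to look and compute and a tool call to move; the robot and the scene stay as the last step left them, time stands still between calls to the robot, and variables do not carry over. Pictures are saved under pics/ and viewed, at most 14 in all, crops included, and the job is handed in when it is done.

Besides the shell and the picture viewer there is one more tool, called after "Emit:" as name(argument=value, ...) on one line, values as JSON. send_rows: Moves the arm, as the interface text tells. Its arguments: {"type":"object","properties":{"targets":{"type":"array"},"grip":{"type":"number"},"squeeze":{"type":"number"}},"required":["targets"]}

```bash
ls; mkdir -p pics
python3 - <<'E'
from rig import ctrl
import cv2,numpy as np,json
ims=[]
for n in ("top","side"):
    p,d=ctrl.capture(n); np.savez(''+n+'.npz',p=p,d=d); ims.append(p)
    c=ctrl.calibration(n); print(n,{k:(np.round(v,3).tolist()) for k,v in c.items()})
print({k:np.round(v,3).tolist() for k,v in ctrl.calibration('wrist').items()})
cv2.imwrite('pics/a.png',cv2.resize(ims[0][:,:,::-1],(800,600)))
cv2.imwrite('pics/b.png',cv2.resize(ims[1][:,:,::-1],(800,600)))
for n in ("top","side"):
  for q in "slim_center jar_center square_center tray_slim_pad tray_jar_pad tray_square_pad spare_pad".split():
    print(n,q,[(np.round(r['uv']).tolist(),round(r['conf'],2)) for r in ctrl.place_of(n,q)][:4])
print(ctrl.sense())
E
```

```text
pics
top {'fx': 356.749, 'fy': 356.749, 'cx': 258.973, 'cy': 192.881, 'k1': 0.018, 'view': [[-0.025, -0.999, 0.03, 54.435], [-0.984, 0.02, -0.178, 535.086], [0.177, -0.034, -0.984, 917.389], [0.0, 0.0, 0.0, 1.0]]}
side {'fx': 375.307, 'fy': 375.307, 'cx': 254.486, 'cy': 188.295, 'k1': -0.057, 'view': [[0.972, -0.235, 0.023, -496.364], [-0.124, -0.593, -0.796, 138.211], [0.201, 0.77, -0.605, 918.484], [0.0, 0.0, 0.0, 1.0]]}
{'fx': 322.502, 'fy': 322.502, 'cx': 253.049, 'cy': 192.923, 'k1': -0.055, 'mount': [[0.0, -0.954, -0.299, 76.265], [1.0, -0.0, 0.002, 1.029], [-0.002, -0.299, 0.954, -140.917], [0.0, 0.0, 0.0, 1.0]]}
top slim_center [([305.0, 180.0], 0.61)]
top jar_center [([165.0, 206.0], 0.56), ([376.0, 187.0], 0.21)]
top square_center [([239.0, 182.0], 0.51)]
top tray_slim_pad [([244.0, 184.0], 0.9)]
top tray_jar_pad [([308.0, 185.0], 0.64)]
top tray_square_pad [([120.0, 279.0], 0.95), ([328.0, 259.0], 0.73), ([167.0, 208.0], 0.71)]
top spare_pad [([375.0, 183.0], 0.8)]
side slim_center [([286.0, 223.0], 0.75), ([304.0, 298.0], 0.48)]
side jar_center [([230.0, 154.0], 0.76)]
si
[... 277 characters left out ...]
, 'joints': array([ 1.12158735e+00,  3.12870827e-01,  1.49772047e+00,  8.65119000e-06,
        1.33099600e+00, -2.23411980e-01]), 'dq': array([ 8.34987465e-04, -2.02313541e-03,  1.02894728e-04, -2.44078551e-04,
        8.91492960e-05, -6.68751600e-04]), 'tau': array([-4.28920321e-04, -4.12141693e+01, -2.59880769e+01, -2.37755085e-04,
        6.02147684e-04, -7.92731107e-07]), 'eef_pos': array([117.55395736, 511.66858195, 231.30139531]), 'ee_rot': array([-3.08242858e-06,  1.12659836e-01,  9.93633615e-01,  3.91530412e-06]), 'force': array([ 0.31643593,  0.25448347, -0.41503749]), 'wrist_torque': array([-0.02069101,  0.06257984,  0.00407539]), 'grip_force': 0.0, 'grip_width': 1.000859978412887}
```

View pics/a.png

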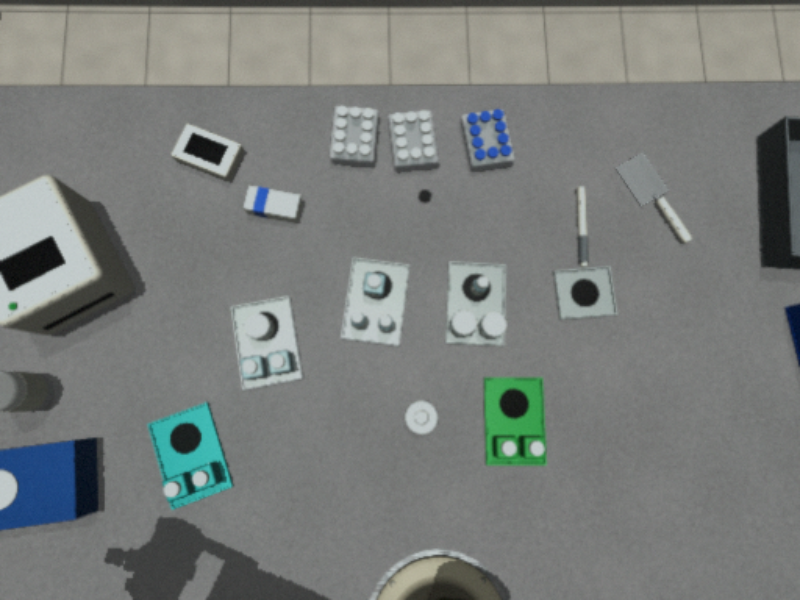

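View pics/b.png

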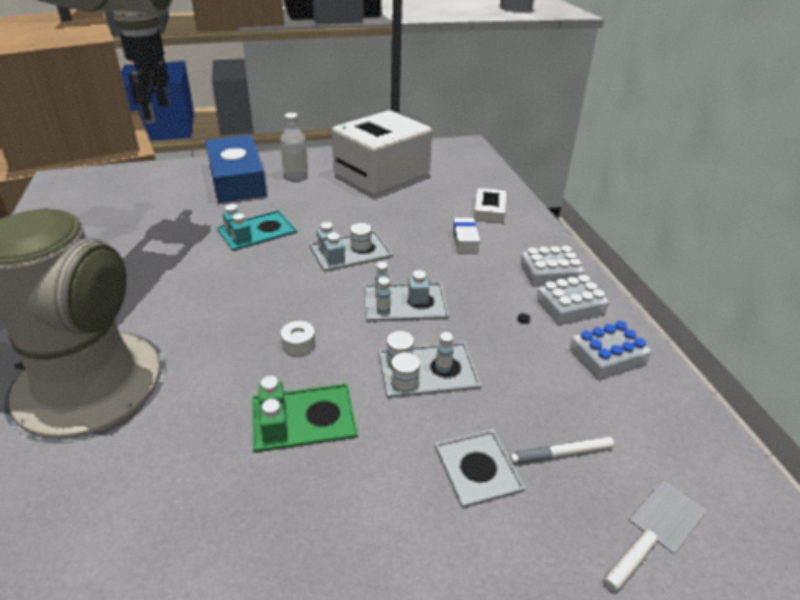

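The top picture shows grey trays at (265,340), (377,300) and (477,300), holding jar, square and slim in that order, with the spare at (585,292). The green and turquoise trays are the decoys. The plan is to park the slim on the spare, then move jar, square and slim home.

```bash
cat > h.py <<'E'
import numpy as np,cv2
from rig import ctrl
def ray(c,uv,M):   # M: camera->world
    K=np.array([[c['fx'],0,c['cx']],[0,c['fy'],c['cy']],[0,0,1.]])
    s=cv2.undistortPoints(np.array([[uv]],float),K,np.array([c['k1'],0,0,0.]))[0,0]
    d=M[:3,:3]@np.array([*s,1]); return M[:3,3],d
def fixed(n): c=ctrl.calibration(n); return c,np.linalg.inv(c['view'])
def wristM(st):
    from scipy.spatial.transform import Rotation as R
    w,x,y,z=st['ee_rot']; T=np.eye(4); T[:3,:3]=R.from_quat([x,y,z,w]).as_matrix(); T[:3,3]=st['eef_pos']
    return T@np.array(ctrl.calibration('wrist')['mount'])
def tri(rs):
    A=np.zeros((3,3));b=np.zeros(3)
    for o,d in rs:
        d=d/np.linalg.norm(d);P=np.eye(3)-np.outer(d,d);A+=P;b+=P@o
    p=np.linalg.solve(A,b)
    res=max(np.linalg.norm(np.cross(p-o,d/np.linalg.norm(d))) for o,d in rs)
    return p,res
def onz(r,z): o,d=r; return o+d*(z-o[2])/d[2]
E
python3 - <<'E'
from h import *
T,S=fixed('top'),fixed('side')
pts=dict(slim=((305,180),(286,223)),jar=((165,206),(230,154)),sq=((239,182),(268,181)),t_slim=((244,184),(273,192)),t_jar=((308,185),(283,235)),t_sq=((167,208),(230,158)),spare=((375,183),(303,297)))
for k,(a,b) in pts.items():
    p,r=tri([ray(T[0],a,T[1]),ray(S[0],b,S[1])]); print(k,p.round(1),round(r,1),'plane:',onz(ray(T[0],a,T[1]),4).round(0),onz(ray(S[0],b,S[1]),4).round(0))
# tray yaw: corners from top picture (800x600 px), lip z=8
f=.64
for k,cs in dict(slim=((354,258),(410,264),(400,346),(341,339)),jar=((448,262),(507,264),(506,346),(446,343)),sq=((231,306),(288,296),(302,379),(241,389)),spare=((554,268),(610,266),(617,315),(562,319))).items():
    q=np.array([onz(ray(T[0],(u*f,v*f),T[1]),8)[:2] for u,v in cs]); x=(q[0]-q[3])+(q[1]-q[2]); e=(q[0]+q[1])/2
    print(k,'yaw',np.arctan2(x[1],x[0]).round(3),'len',np.linalg.norm(x)/2,'c',q.mean(0).round(0),'pad',(e-x/np.linalg.norm(x)*45).round(1))
E
```

```text
slim [571.  -85.7  38.7] 0.2 plane: [579. -92.   4.] [585. -50.   4.]
jar [505.2 301.2  14.3] 5.3 plane: [512. 303.   4.] [503. 317.   4.]
sq [571.   95.7  39.2] 2.1 plane: [576.  97.   4.] [587. 142.   4.]
t_slim [577.7  81.4   7.5] 8.0 plane: [570.  83.   4.] [587.  86.   4.]
t_jar [561.9 -98.1  10.7] 0.7 plane: [564. -99.   4.] [564. -92.   4.]
t_sq [5.030e+02 2.987e+02 1.000e-01] 3.8 plane: [506. 298.   4.] [498. 292.   4.]
spare [ 556.5 -288.2   10.1] 8.2 plane: [ 566. -292.    4.] [ 550. -284.    4.]
slim yaw -0.154 len 150.27652947603764 c [545.  92.] pad [574.3  87.2]
jar yaw -0.067 len 149.68570871719635 c [537. -89.] pad [567.  -91.3]
sq yaw 0.16 len 149.13996040656752 c [475. 288.] pad [504.6 292.7]
spare yaw 0.065 len 93.17016680631723 c [ 554. -290.] pad [ 556.  -289.4]
```

Emit:
send_rows(targets=[{"offset": [4,-3,0],"spin": 0.05},{"offset": [8,-6,0],"spin": 0.12},{"offset": [12,-8,0],"spin": 0.2},{"offset": [16,-11,0],"spin": 0.28},{"offset": [20,-13,0],"spin": 0.386},{"offset": [24,-15,0],"spin": 0.386},{"offset": [28,-17,0],"spin": 0.386},{"offset": [31,-19,0],"spin": 0.386}])

```text
time_s: 1.47
eef_pos: [401.4, 336.7, 231.5]
ee_rot: [0.0, -0.08, 0.997, 0.0]
force: [0.0, 1.0, -0.0]
grip_width: 1.002
grip_force: 0.0
```

Emit:
send_rows(targets=[{"offset": [3,-1.5,0],"spin": 0},{"offset": [5,-3,0],"spin": 0},{"offset": [5,-3,0],"spin": 0},{"offset": [5,-3,0],"spin": 0},{"offset": [5,-3,0],"spin": 0}])

```text
time_s: 1.88
eef_pos: [449.1, 308.4, 231.3]
ee_rot: [-0.0, -0.08, 0.997, 0.0]
force: [-0.8, 0.2, -0.6]
grip_width: 0.998
grip_force: 0.0
```

```bash
cat >> h.py <<'E'
def snap(tag,queries=()):
    st=ctrl.sense(); p,d=ctrl.capture('wrist'); M=wristM(st); c=ctrl.calibration('wrist')
    np.savez(f'w_{tag}.npz',p=p,d=d,M=M); cv2.imwrite(f'pics/{tag}.png',p[:,:,::-1])
    w,x,y,z=st['ee_rot']; print('tcp',st['eef_pos'].round(1),'yaw',round(2*np.arctan2(y,x)-np.pi,3),'t',round(st['time_s'],1))
    for q in queries:
        for r in ctrl.place_of('wrist',q)[:2]:
            print(q,round(r['conf'],2),np.round(r['uv'],1),onz(ray(c,r['uv'],M),4).round(1),'z+mid',[onz(ray(c,r['uv'],M),z).round(1)[:2] for z in (27,33,38)])
    return p,d,M
E
python3 -c "
from h import *
snap('sq1',('jar_center','tray_square_pad'))"
```

```text
tcp [449.1 308.4 231.3] yaw 0.16 t 1.9
jar_center 0.57 [239.  205.5] [506.6 302.1   4. ] z+mid [array([498.3, 301.8]), array([496.2, 301.7]), array([494.4, 301.7])]
tray_square_pad 0.59 [377.8  57.9] [316.4 424.5   4. ] z+mid [array([320. , 416.5]), array([320.9, 414.5]), array([321.7, 412.7])]
```

View pics/sq1.png

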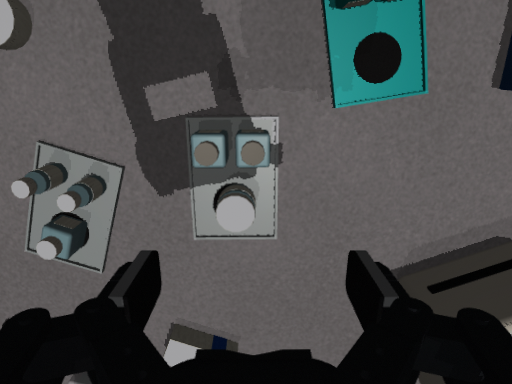

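The wrist view shows the square tray at rect (187–277, 117–238), aligned with the tool, with the jar's cap at (236,210). The slim tray with the square bottle is at left, (75,210). I'll use the depth cloud for accurate centres.

```bash
cat >> h.py <<'E'
def cloud(c,d,M):
    K=np.array([[c['fx'],0,c['cx']],[0,c['fy'],c['cy']],[0,0,1.]])
    v,u=np.nonzero(d>0); s=cv2.undistortPoints(np.c_[u,v].astype(float)[:,None],K,np.array([c['k1'],0,0,0.]))[:,0]
    z=d[v,u]; P=np.c_[s*z[:,None],z]@M[:3,:3].T+M[:3,3]; return P,u,v
def near(P,xy,r): return np.hypot(P[:,0]-xy[0],P[:,1]-xy[1])<r
def top(P,xy,r,zr):
    m=near(P,xy,r)&(P[:,2]>zr[0])&(P[:,2]<zr[1]); Q=P[m]
    (cx,cy),(w,h),a=cv2.minAreaRect(Q[:,:2].astype(np.float32))
    return np.round([cx,cy,np.median(Q[:,2]),w,h,a,len(Q)],1)
def pad(P,u,v,img,xy,r):   # dark flat pixels -> hull ellipse; tray surface z
    g=img[v,u].astype(int).max(1); m=near(P,xy,r)&(P[:,2]<15)&(g<60); Q=P[m]
    (cx,cy),rad=cv2.minEnclosingCircle(Q[:,:2].astype(np.float32)); return np.round([cx,cy,rad,np.median(Q[:,2]),len(Q)],1)
E
python3 - <<'E'
from h import *
W=ctrl.calibration('wrist')
for n,f in (('wrist','w_sq1.npz'),('top','top.npz'),('side','side.npz')):
    a=np.load(f); M=a['M'] if n=='wrist' else fixed(n)[1]; c=W if n=='wrist' else fixed(n)[0]
    P,u,v=cloud(c,a['d'],M)
    for k,xy,zr in (('jar',(502,300),(40,60)),('sq',(575,88),(50,68)),('slim',(570,-90),(60,80))):
        try: print(n,k,top(P,xy,35,zr))
        except Exception as e: print(n,k,'-')
    for k,xy in (('bench',(420,200)),('Psq',(504,293)),('Pslim',(574,87)),('Pjar',(567,-91)),('Pspare',(556,-289))):
        m=near(P,xy,20)
        try: print(n,k,'z med',np.median(P[m,2]).round(1), pad(P,u,v,a['p'],xy,36))
        except Exception as e: print(n,k,'-')
E
```

```text
wrist jar [ 500.3  298.6   48.1   42.1   41.3    6.5 1208. ]
wrist sq [572.   99.   59.7  22.7  25.2  70.2 442. ]
wrist slim [ 0.  0. nan  0.  0.  0.  0.]
wrist bench z med -1.9 [ 4.200e+02  2.000e+02  3.600e+01 -1.800e+00  1.931e+03]
wrist Psq z med 48.1 [493.6 288.8  28.4   2.4 216. ]
wrist Pslim z med 59.2 [572.   95.3  26.1   5.3 324. ]
wrist Pjar z med nan [ 0.  0.  0. nan  0.]
wrist Pspare z med nan [ 0.  0.  0. nan  0.]
top jar [501.3 296.   49.9  41.4  41.    6.8 213. ]
top sq [572.5  98.2  61.7  21.8  22.9  89.7  67. ]
top slim [565.  -88.6  71.6  18.   18.4  30.2  47. ]
top bench z med -0.0 [ 0.  0.  0. nan  0.]
top Psq z med 49.4 [506.1 285.2  20.3   4.6  35. ]
top Pslim z med 46.7 [571.   79.8  19.5   3.8  38. ]
top Pjar z med 42.6 [567.3 -88.2  23.9   4.   97. ]
top Pspare z med 3.8 [ 553.9 -288.6   24.3    3.9  215. ]
side jar [500.2 292.9  48.4  41.5  41.   63.1  99. ]
side sq [572.   92.5  59.8  23.1  21.6  47.7  59. ]
side slim [565.1 -92.3  70.3  18.7  17.5  73.1  58. ]
side bench z med -1.2 [ 0.  0.  0. nan  0.]
side Psq z med 40.8 [511.6 283.9  17.2   3.6  11. ]
side Pslim z med 37.8 [577.   86.3  21.    3.2  34. ]
side Pjar z med 34.1 [568.8 -89.3  22.9   2.9  79. ]
side Pspare z med 3.9 [ 554.8 -289.4   23.6    3.9  295. ]
  return _methods._mean(a, axis=axis, dtype=dtype,
  ret = ret.dtype.type(ret / rcount)
```

Emit:
send_rows(targets=[{"offset": [2,-4,0],"spin": -0.1},{"offset": [4,-8,0],"spin": -0.2},{"offset": [6,-12,0],"spin": -0.314},{"offset": [8,-16,0],"spin": -0.314},{"offset": [9,-19,0],"spin": -0.314},{"offset": [9,-21,0],"spin": -0.314},{"offset": [9,-21,0],"spin": -0.314},{"offset": [9,-21,0],"spin": -0.314}])

```text
time_s: 2.7
eef_pos: [539.5, 97.8, 231.4]
ee_rot: [-0.0, 0.077, 0.997, 0.0]
force: [-0.6, 1.2, 0.7]
grip_width: 0.999
grip_force: 0.0
```

```bash
python3 -c "
from h import *
snap('sl1',('square_center','tray_slim_pad'))"
```

```text
tcp [539.5  97.8 231.4] yaw -0.155 t 2.7
square_center 0.79 [256.7 196.3] [583.6  97.3   4. ] z+mid [array([576.2,  98.1]), array([574.2,  98.3]), array([572.6,  98.5])]
square_center 0.65 [412.8 283.6] [737.8 285.7   4. ] z+mid [array([720.8, 274.8]), array([716.3, 271.9]), array([712.6, 269.6])]
tray_slim_pad 0.57 [254.1 189.1] [574.2  95.5   4. ] z+mid [array([567.3,  96.5]), array([565.6,  96.7]), array([564.1,  96.9])]
```

Emit:
send_rows(targets=[{"offset": [0,-4,0],"spin": 0.087},{"offset": [0,-8,0],"spin": 0.087},{"offset": [0,-12,0],"spin": 0.087},{"offset": [0,-15,0],"spin": 0.087},{"offset": [0,-18,0],"spin": 0.087},{"offset": [0,-19,0],"spin": 0.087},{"offset": [0,-19,0],"spin": 0.087},{"offset": [0,-19,0],"spin": 0.087}])

```text
time_s: 3.52
eef_pos: [539.8, -90.7, 231.3]
ee_rot: [-0.0, 0.033, 0.999, 0.0]
force: [-0.1, 0.6, -0.8]
grip_width: 1.001
grip_force: 0.0
```

```bash
python3 -W ignore - <<'E'
from h import *
snap('ja1',('slim_center','tray_jar_pad'))
W=ctrl.calibration('wrist')
cv2.imwrite('pics/two.png',cv2.hconcat([cv2.imread('pics/sl1.png')[:,100:490],cv2.imread('pics/ja1.png')[:,100:490]]))
for f in ('sq1','sl1','ja1'):
    a=np.load(f'w_{f}.npz'); P,u,v=cloud(W,a['d'],a['M'])
    for k,xy,zr in (('jar',(502,300),(40,60)),('sq',(572,97),(50,68)),('sqbody',(572,97),(40,48)),('slim',(565,-90),(60,80))):
        try: print(f,k,top(P,xy,30,zr))
        except Exception: pass
    for k,xy,yaw in (('Psq',(504,293),.16),('Pslim',(574,87),-.154),('Pjar',(567,-91),-.067)):
        # tray lip/floor outline: fit rectangle to light low points
        c,s=np.cos(yaw),np.sin(yaw); ctr=np.array(xy)-29.5*np.array([c,s])
        m=near(P,ctr,105)&(P[:,2]>1.5-2)&(P[:,2]<14)&(a['p'][v,u].astype(int).max(1)>105)
        if m.sum()<2000: continue
        r=cv2.minAreaRect(P[m,:2].astype(np.float32)); print(f,k,np.round([*r[0],*r[1],r[2],np.radians(r[2])],3),m.sum(),'grey tray/bench',np.median(a['p'][v,u][m].max(1)))
E
```

```text
tcp [539.8 -90.7 231.3] yaw -0.066 t 3.5
slim_center 0.77 [259.  189.6] [575.7 -84.1   4. ] z+mid [array([568.7, -84.2]), array([566.9, -84.2]), array([565.4, -84.2])]
tray_jar_pad 0.81 [255.8 183.2] [567.5 -87.4   4. ] z+mid [array([561. , -87.3]), array([559.3, -87.2]), array([557.9, -87.2])]
sq1 jar [ 500.3  298.6   48.1   42.1   41.3    6.5 1208. ]
sq1 sq [572.   99.   59.7  22.7  25.2  70.2 442. ]
sq1 sqbody [571.5  98.5  43.4  36.   35.3  78.6 478. ]
sq1 slim [ 0.  0. nan  0.  0.  0.  0.]
sq1 Psq [4.76212e+02 3.10062e+02 1.59932e+02 1.37364e+02 1.12400e+00 2.00000e-02] 3707 grey tray/bench 142.0
sq1 Pslim [549.48   95.797 105.485 154.343  81.294   1.419] 4841 grey tray/bench 127.0
sl1 jar [ 500.9  297.8   48.5   41.9   42.1   58.2 1566. ]
sl1 sq [571.5  98.8  59.9  23.   22.8  35.2 445. ]
sl1 sqbody [571.7  99.1  43.6  35.   36.6  80.5 576. ]
sl1 slim [565.3 -87.6  69.6  19.1  20.2  36.3 359. ]
sl1 Psq [478.867 286.676 190.595 168.313  80.58    1.406] 6333 grey tray/bench 143.0
sl1 Pslim [548.119  94.274 162.14  153.453  79.782   1.392] 4777 grey tray/bench 152.0
sl1 Pjar [ 5.38779e+02 -8.78340e+01  1.99107e+02  1.43397e+02  1.56600e+01
  2.73000e-01] 4473 grey tray/bench 129.0
ja1 jar [ 0.  0. nan  0.  0.  0.  0.]
ja1 sq [571.9  97.5  60.3  23.3  23.    7.4 479. ]
ja1 sqbody [571.8  97.4  44.2  36.2  35.6  79.7 591. ]
ja1 slim [564.4 -87.2  70.   19.2  19.1  89.7 341. ]
ja1 Pslim [535.087  88.783 202.283 189.533  84.156   1.469] 6579 grey tray/bench 141.0
ja1 Pjar [ 5.50694e+02 -7.78530e+01  1.77095e+02  1.90141e+02  5.68600e+00
  9.90000e-02] 3160 grey tray/bench 152.0
```

View pics/two.png

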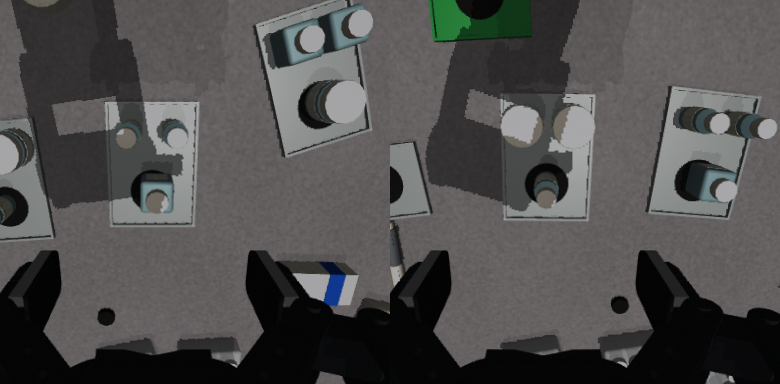

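The left half shows the square bottle on the slim tray's pad (157,195). The right half shows the slim vial on the jar tray's pad (545,190). Wrist positions agree within 1 mm: slim (565,-87.4), square (571.6,98.8), jar (500.5,298). Tops at 72/62/50 match the text. Next I grasp the slim.

Emit:
send_rows(targets=[{"offset": [1.2,0.2,-3],"spin": 0},{"offset": [2.5,0.3,-6.5],"spin": 0},{"offset": [2.5,0.3,-10],"spin": 0},{"offset": [2.5,0.3,-13.5],"spin": 0},{"offset": [2.5,0.3,-16],"spin": 0},{"offset": [2.5,0.3,-18.5],"spin": 0},{"offset": [2.5,0.3,-20.5],"spin": 0},{"offset": [2.5,0.3,-21.9],"spin": 0}], grip=0.75)

```text
time_s: 4.33
eef_pos: [564.0, -87.3, 10.3]
ee_rot: [-0.001, 0.033, 0.999, 0.0]
force: [-0.3, -0.5, -0.3]
grip_width: 0.75
grip_force: 0.0
```

Emit:
send_rows(targets=[{"offset": [0,0,0],"spin": 0},{"offset": [0,0,0],"spin": 0},{"offset": [0,0,0],"spin": 0}])

```text
time_s: 4.58
eef_pos: [565.4, -88.6, 13.5]
ee_rot: [0.001, 0.033, 0.999, -0.0]
force: [0.6, -0.1, 0.2]
grip_width: 0.755
grip_force: 0.0
```

Emit:
send_rows(targets=[{"offset": [0,0,0],"spin": 0},{"offset": [0,0,0],"spin": 0},{"offset": [0,0,0],"spin": 0},{"offset": [0,0,0],"spin": 0},{"offset": [0,0,0],"spin": 0},{"offset": [0,0,0],"spin": 0},{"offset": [0,0,0],"spin": 0},{"offset": [0,0,0],"spin": 0}], grip=0.0, squeeze=25)

```text
time_s: 5.25
eef_pos: [565.0, -89.1, 13.1]
ee_rot: [0.0, 0.033, 0.999, -0.0]
force: [-1.9, 1.6, 6.1]
grip_width: 0.299
grip_force: 24.4
```

Emit:
send_rows(targets=[{"offset": [0,0,1],"spin": 0},{"offset": [0,0,3],"spin": 0},{"offset": [0,0,6],"spin": 0},{"offset": [0,0,9],"spin": 0},{"offset": [0,0,12],"spin": 0},{"offset": [0.5,-3,14],"spin": 0.05},{"offset": [1,-6,14],"spin": 0.131},{"offset": [1.5,-9,14],"spin": 0.131}])

```text
time_s: 5.92
eef_pos: [580.3, -180.2, 154.7]
ee_rot: [0.001, -0.035, 0.999, -0.001]
force: [-0.6, -0.4, -0.8]
grip_width: 0.298
grip_force: 24.7
```

Emit:
send_rows(targets=[{"offset": [0,-3,0],"spin": 0},{"offset": [0,-6,0],"spin": 0},{"offset": [0,-9,0],"spin": 0},{"offset": [0,-11,0],"spin": 0},{"offset": [0,-11,0],"spin": 0},{"offset": [0,-11,0],"spin": 0}])

```text
time_s: 6.42
eef_pos: [579.3, -289.7, 152.4]
ee_rot: [-0.0, -0.031, 1.0, 0.0]
force: [0.3, 0.4, -0.7]
grip_width: 0.294
grip_force: 24.7
```

```bash
cat >> h.py <<'E'
def dark(tag,xy,r=45,thr=60):
    W=ctrl.calibration('wrist'); a=np.load(f'w_{tag}.npz'); P,u,v=cloud(W,a['d'],a['M']); print('padfit',pad(P,u,v,a['p'],xy,r))
E
python3 -W ignore -c "
from h import *
snap('sp1',('spare_pad','slim_center'))
dark('sp1',(556,-289))
print(ctrl.sense()['grip_width'],ctrl.sense()['force'])"
```

```text
tcp [ 579.3 -289.7  152.4] yaw 0.063 t 6.4
spare_pad 0.84 [258.6 151.3] [ 554.4 -284.6    4. ] z+mid [array([ 550.4, -285.4]), array([ 549.3, -285.5]), array([ 548.4, -285.7])]
padfit [ 5.653e+02 -2.883e+02  3.640e+01  2.300e+00  2.562e+03]
0.2962678664766942 [-0.19584609  0.25887786  0.55556274]
```

View pics/sp1.png

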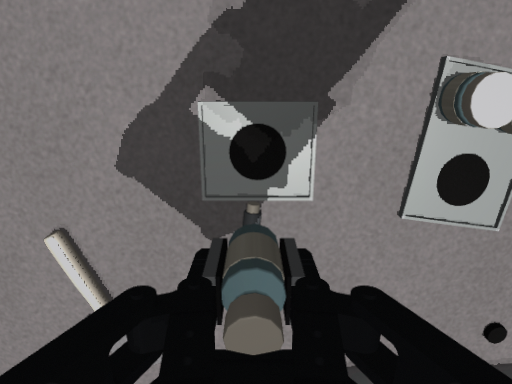

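The spare pad is at pixel (258,152), tray corners (198..318,102..200). The jar tray's pad, now empty, is at (463,180). The slim is held upright.

```bash
cat >> h.py <<'E'
def padpix(tag,seeds,thr=30,z=4,zb=-1.5):
    a=np.load(f'w_{tag}.npz'); c=ctrl.calibration('wrist'); g=(a['p'].max(2)<thr).astype(np.uint8)
    n,L,S,C=cv2.connectedComponentsWithStats(g,connectivity=4)
    for s in seeds:
        l=L[s[1],s[0]]; 
        if l==0: print('seed not dark',a['p'][s[1],s[0]]); continue
        cn=max(cv2.findContours((L==l).astype(np.uint8),cv2.RETR_EXTERNAL,cv2.CHAIN_APPROX_NONE)[0],key=len)
        pt=np.array([onz(ray(c,q[0].astype(float),a['M']),z+zb)[:2] for q in cn],np.float32)
        h=cv2.convexHull(pt); e=cv2.fitEllipse(pt); r=cv2.minEnclosingCircle(h)
        print('pad',np.round(e[0],1),'axes',np.round(e[1],1),'encl',np.round(r[0],1),round(r[1],1),'px',S[l,4])
E
python3 - <<'E'
from h import *
a=np.load('w_sp1.npz')['p']; print(a[150,240:280:8].max(1),a[180,455:470:5].max(1),a[150,215],a[120,260])
for t in (30,40,60): padpix('sp1',[(270,160),(463,185)],t)
c=ctrl.calibration('wrist');M=np.load('w_sp1.npz')['M']
q=np.array([onz(ray(c,p,M),8-1.5)[:2] for p in ((198,102),(318,102),(313,200),(203,200))]);print(q.round(1),q.mean(0))
E
```

```text
[10 22 20 17 10] [21 20 20] [90 92 91] [73 75 75]
pad [ 555.3 -285.8] axes [49.8 50.2] encl [ 555.3 -285.9] 25.5 px 2428
pad [568.9 -87.3] axes [49.7 50.2] encl [568.8 -87.3] 25.6 px 2026
pad [ 555.4 -285.7] axes [50.2 50.6] encl [ 555.4 -285.9] 25.7 px 2463
pad [568.9 -87.4] axes [49.9 50.6] encl [568.9 -87.4] 25.8 px 2056
pad [ 555.4 -285.7] axes [50.8 51.5] encl [ 555.2 -285.8] 26.2 px 2537
pad [568.9 -87.4] axes [50.6 50.9] encl [568.8 -87.4] 25.9 px 2093
[[ 514.4 -339.7]
 [ 507.8 -236.5]
 [ 596.8 -230.5]
 [ 603.2 -333.7]] [ 555.54972443 -285.10780704]
```

Emit:
send_rows(targets=[{"offset": [-1.2,0.2,0],"spin": 0},{"offset": [-2.4,0.4,0],"spin": 0},{"offset": [-2.4,0.4,-3],"spin": 0},{"offset": [-2.4,0.4,-6],"spin": 0},{"offset": [-2.4,0.4,-8.5],"spin": 0},{"offset": [-2.4,0.4,-10.5],"spin": 0},{"offset": [-2.4,0.4,-11.5],"spin": 0},{"offset": [-2.4,0.4,-11.5],"spin": 0}])

```text
time_s: 7.23
eef_pos: [555.0, -283.6, 35.5]
ee_rot: [-0.001, -0.033, 0.999, 0.001]
force: [0.5, -0.3, -0.5]
grip_width: 0.297
grip_force: 24.7
```

Emit:
send_rows(targets=[{"offset": [0,0,-0.5],"spin": 0},{"offset": [0,0,-1],"spin": 0},{"offset": [0,0,-1.5],"spin": 0},{"offset": [0,0,-2],"spin": 0},{"offset": [0,0,-2.2],"spin": 0},{"offset": [0,0,-2.2],"spin": 0},{"offset": [0,0,-2.2],"spin": 0}])

```text
time_s: 7.82
eef_pos: [555.7, -285.1, 15.4]
ee_rot: [0.0, -0.032, 0.999, -0.0]
force: [-0.3, -0.3, -0.2]
grip_width: 0.3
grip_force: 24.7
```

Emit:
send_rows(targets=[{"offset": [0,-0.1,-0.1],"spin": 0},{"offset": [0,-0.1,-0.2],"spin": 0},{"offset": [0,-0.1,-0.2],"spin": 0},{"offset": [0,-0.1,-0.2],"spin": 0}])

```text
time_s: 8.15
eef_pos: [555.7, -286.0, 13.3]
ee_rot: [0.0, -0.032, 0.999, -0.0]
force: [0.3, -1.2, -0.6]
grip_width: 0.299
grip_force: 24.7
```

Emit:
send_rows(targets=[{"offset": [0,0,-0.1],"spin": 0},{"offset": [0,0,-0.1],"spin": 0},{"offset": [0,0,-0.1],"spin": 0}])

```text
time_s: 8.4
eef_pos: [555.8, -286.1, 13.1]
ee_rot: [0.0, -0.032, 0.999, -0.0]
force: [-2.0, 1.1, 5.3]
grip_width: 0.297
grip_force: 25.1
```

Emit:
send_rows(targets=[{"offset": [0,0,0],"spin": 0},{"offset": [0,0,0],"spin": 0},{"offset": [0,0,0],"spin": 0},{"offset": [0,0,0],"spin": 0},{"offset": [0,0,0],"spin": 0},{"offset": [0,0,0],"spin": 0}], grip=0.75)

```text
time_s: 8.9
eef_pos: [555.7, -286.0, 12.2]
ee_rot: [-0.0, -0.032, 0.999, 0.0]
force: [0.0, -0.3, 0.8]
grip_width: 0.747
grip_force: 0.0
```

Emit:
send_rows(targets=[{"offset": [0,0,2],"spin": 0},{"offset": [0,0,5],"spin": 0},{"offset": [0,0,9],"spin": 0},{"offset": [0,0,13],"spin": 0},{"offset": [0,0,17],"spin": 0},{"offset": [0,0,20],"spin": 0},{"offset": [0,0,20],"spin": 0},{"offset": [0,0,20],"spin": 0}])

```text
time_s: 9.57
eef_pos: [556.1, -286.3, 213.7]
ee_rot: [0.001, -0.032, 0.999, -0.001]
force: [-0.2, -0.8, -0.4]
grip_width: 0.751
grip_force: 0.0
```

```bash
python3 -W ignore -c "
from h import *
snap('sp2',('spare_pad','slim_center'))
W=ctrl.calibration('wrist');a=np.load('w_sp2.npz');P,u,v=cloud(W,a['d'],a['M'])
print(top(P,(555,-286),35,(60,80)))"
```

```text
tcp [ 556.1 -286.3  213.7] yaw 0.064 t 9.6
spare_pad 0.63 [254.1 160.7] [ 553.3 -284.1    4. ] z+mid [array([ 548.5, -284.5]), array([ 547.2, -284.6]), array([ 546.2, -284.7])]
slim_center 0.83 [256.3 167.9] [ 561.3 -281.1    4. ] z+mid [array([ 555.9, -281.7]), array([ 554.5, -281.8]), array([ 553.4, -282. ])]
[ 555.3 -284.1   70.    19.1   19.2   47.1  391. ]
```

View pics/sp2.png

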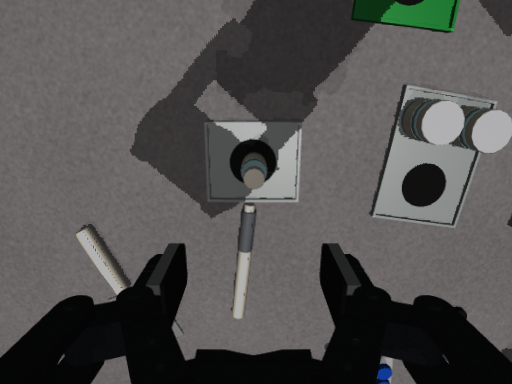

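Slim stands upright on the spare pad (253,165), about 2 mm off centre. The wrist camera reads about +2 mm high in y compared with the TCP, which agrees with the top camera, so I'll correct by (0.5,-2). Now the jar.

Emit:
send_rows(targets=[{"offset": [0,4,-1],"spin": 0.03},{"offset": [-0.3,8,-2],"spin": 0.06},{"offset": [-0.6,12,-3],"spin": 0.096},{"offset": [-1,16,-3],"spin": 0.096},{"offset": [-1.3,20,-3],"spin": 0.096},{"offset": [-1.6,24,-3],"spin": 0.096},{"offset": [-2,28,-3],"spin": 0.096},{"offset": [-2.4,32,-3],"spin": 0.096}], grip=0.85)

```text
time_s: 10.38
eef_pos: [530.6, 35.9, 181.0]
ee_rot: [-0.001, -0.08, 0.997, 0.0]
force: [0.3, -0.2, 0.1]
grip_width: 0.85
grip_force: 0.0
```

Emit:
send_rows(targets=[{"offset": [-0.4,4,0],"spin": 0},{"offset": [-0.8,8,0],"spin": 0},{"offset": [-1.2,12,0],"spin": 0},{"offset": [-1.6,16,0],"spin": 0},{"offset": [-2,20,0],"spin": 0},{"offset": [-2.4,23,0],"spin": 0},{"offset": [-2.8,25.5,0],"spin": 0},{"offset": [-3.1,26.2,0],"spin": 0}])

```text
time_s: 11.05
eef_pos: [499.2, 299.0, 180.6]
ee_rot: [-0.001, -0.082, 0.997, -0.0]
force: [0.7, -0.4, 0.8]
grip_width: 0.853
grip_force: 0.0
```

Emit:
send_rows(targets=[{"offset": [0,0,0],"spin": 0},{"offset": [0,0,0],"spin": 0}])

```text
time_s: 11.22
eef_pos: [500.5, 295.3, 181.4]
ee_rot: [-0.001, -0.08, 0.997, -0.0]
force: [0.8, -0.5, 0.1]
grip_width: 0.849
grip_force: 0.0
```

Emit:
send_rows(targets=[{"offset": [0,0.05,-3],"spin": 0},{"offset": [0,0.05,-6],"spin": 0},{"offset": [0,0.05,-9],"spin": 0},{"offset": [0,0.05,-12],"spin": 0},{"offset": [0,0.05,-14.5],"spin": 0},{"offset": [0,0.05,-16.3],"spin": 0},{"offset": [0,0.05,-17.2],"spin": 0},{"offset": [0,0.05,-17.2],"spin": 0}])

```text
time_s: 11.88
eef_pos: [500.1, 294.8, 8.5]
ee_rot: [-0.002, -0.079, 0.997, -0.001]
force: [-0.6, 0.5, -0.1]
grip_width: 0.854
grip_force: 0.0
```

Emit:
send_rows(targets=[{"offset": [0,0,0],"spin": 0},{"offset": [0,0,0],"spin": 0},{"offset": [0,0,0],"spin": 0},{"offset": [0,0,0],"spin": 0},{"offset": [0,0,0],"spin": 0},{"offset": [0,0,0],"spin": 0},{"offset": [0,0,0],"spin": 0}], grip=0.0, squeeze=30)

```text
time_s: 12.47
eef_pos: [501.7, 296.5, 11.9]
ee_rot: [0.001, -0.08, 0.997, 0.0]
force: [0.1, -2.9, 7.6]
grip_width: 0.505
grip_force: 30.8
```

Emit:
send_rows(targets=[{"offset": [0,0,0],"spin": 0},{"offset": [0,0,1],"spin": 0},{"offset": [0,0,3],"spin": 0},{"offset": [0,0,6],"spin": 0},{"offset": [0,0,9],"spin": 0},{"offset": [0,0,12],"spin": 0},{"offset": [1.5,0,14.5],"spin": 0},{"offset": [3.5,0,14.5],"spin": 0}])

```text
time_s: 13.13
eef_pos: [537.1, 297.7, 162.5]
ee_rot: [0.005, -0.081, 0.997, 0.001]
force: [0.8, 0.7, 0.5]
grip_width: 0.503
grip_force: 30.6
```

Emit:
send_rows(targets=[{"offset": [1.5,0,0],"spin": 0},{"offset": [1.5,0,0],"spin": 0},{"offset": [1.5,0,0],"spin": 0},{"offset": [1.5,0,0],"spin": 0}])

```text
time_s: 13.47
eef_pos: [549.8, 296.6, 155.4]
ee_rot: [-0.0, -0.08, 0.997, -0.0]
force: [-0.8, 0.2, -0.8]
grip_width: 0.508
grip_force: 30.6
```

```bash
python3 -W ignore -c "
from h import *
snap('sq2',('tray_square_pad',))
W=ctrl.calibration('wrist');a=np.load('w_sq2.npz');M=a['M'];R=np.linalg.inv(M)
p=R@[503,296,2.5,1];u=W['fx']*p[0]/p[2]+W['cx'];v=W['fy']*p[1]/p[2]+W['cy'];print(u,v)
padpix('sq2',[(int(u),int(v)),(int(u),int(v)-10)],45)"
```

```text
tcp [549.8 296.6 155.4] yaw 0.161 t 13.5
tray_square_pad 0.67 [256.7 129.2] [505.7 294.2   4. ] z+mid [array([503.3, 293.5]), array([502.6, 293.3]), array([502.1, 293.2])]
259.14856106124114 126.18693198476929
pad [505.9 295.4] axes [50.4 50.5] encl [505.9 295.6] 25.8 px 2559
pad [505.9 295.4] axes [50.4 50.5] encl [505.9 295.6] 25.8 px 2559
```

View pics/sq2.png

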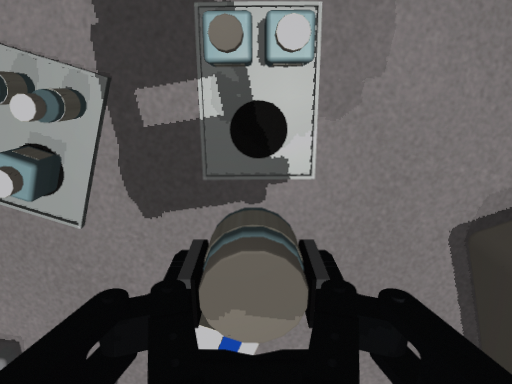

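The jar is held and the square tray's empty pad is at (258,129), so its true position is about (506.4,293.4). Next the jar goes to the jar tray.

Emit:
send_rows(targets=[{"offset": [0.2,-3,0],"spin": -0.07},{"offset": [0.4,-7,0],"spin": -0.15},{"offset": [0.6,-11,0],"spin": -0.228},{"offset": [0.8,-15,0],"spin": -0.228},{"offset": [1,-19,0],"spin": -0.228},{"offset": [1.2,-23,0],"spin": -0.228},{"offset": [1.4,-27,0],"spin": -0.228},{"offset": [1.6,-30,0],"spin": -0.228}])

```text
time_s: 14.23
eef_pos: [566.0, -6.0, 155.6]
ee_rot: [0.0, 0.034, 0.999, -0.0]
force: [-0.3, -0.4, -0.0]
grip_width: 0.51
grip_force: 30.8
```

Emit:
send_rows(targets=[{"offset": [0.1,-3,0],"spin": 0},{"offset": [0.2,-6,0],"spin": 0},{"offset": [0.3,-8,0],"spin": 0},{"offset": [0.3,-8.6,0],"spin": 0},{"offset": [0.3,-8.6,0],"spin": 0},{"offset": [0.3,-8.6,0],"spin": 0},{"offset": [0.3,-8.6,0],"spin": 0}])

```text
time_s: 14.82
eef_pos: [569.6, -88.1, 155.4]
ee_rot: [-0.0, 0.033, 0.999, 0.0]
force: [0.2, -0.5, -0.9]
grip_width: 0.512
grip_force: 30.8
```

Emit:
send_rows(targets=[{"offset": [0,-0.1,-3],"spin": 0},{"offset": [0,-0.1,-6],"spin": 0},{"offset": [0,-0.1,-9],"spin": 0},{"offset": [0,-0.1,-11.5],"spin": 0},{"offset": [0,-0.1,-13],"spin": 0},{"offset": [0,-0.1,-14],"spin": 0},{"offset": [0,-0.1,-14],"spin": 0},{"offset": [0,-0.1,-14],"spin": 0}])

```text
time_s: 15.48
eef_pos: [570.0, -90.0, 15.8]
ee_rot: [0.0, 0.033, 0.999, -0.0]
force: [-0.7, -0.7, 0.1]
grip_width: 0.508
grip_force: 30.7
```

Emit:
send_rows(targets=[{"offset": [0,0,-0.1],"spin": 0},{"offset": [0,0,-0.2],"spin": 0},{"offset": [0,0,-0.3],"spin": 0},{"offset": [0,0,-0.4],"spin": 0},{"offset": [0,0,-0.4],"spin": 0},{"offset": [0,0,-0.4],"spin": 0}])

```text
time_s: 15.98
eef_pos: [569.9, -90.6, 11.9]
ee_rot: [0.0, 0.034, 0.999, -0.0]
force: [-1.5, 1.4, 5.1]
grip_width: 0.508
grip_force: 30.9
```

Emit:
send_rows(targets=[{"offset": [0,0,0],"spin": 0},{"offset": [0,0,0],"spin": 0},{"offset": [0,0,0],"spin": 0},{"offset": [0,0,0],"spin": 0},{"offset": [0,0,0],"spin": 0}], grip=0.85)

```text
time_s: 16.4
eef_pos: [569.6, -90.5, 11.2]
ee_rot: [-0.0, 0.034, 0.999, 0.0]
force: [-0.6, 0.2, -0.5]
grip_width: 0.852
grip_force: 0.0
```

Emit:
send_rows(targets=[{"offset": [0,0,2],"spin": 0},{"offset": [0,0,5],"spin": 0},{"offset": [0,0,9],"spin": 0},{"offset": [0,0,13],"spin": 0},{"offset": [0,0,17],"spin": 0},{"offset": [0,0,19],"spin": 0},{"offset": [0,0,19],"spin": 0},{"offset": [0,0,19],"spin": 0}])

```text
time_s: 17.07
eef_pos: [569.9, -90.6, 201.9]
ee_rot: [0.001, 0.034, 0.999, -0.0]
force: [-0.8, -0.8, -0.7]
grip_width: 0.851
grip_force: 0.0
```

```bash
python3 -W ignore -c "
from h import *
snap('ja2')
W=ctrl.calibration('wrist');a=np.load('w_ja2.npz');P,u,v=cloud(W,a['d'],a['M'])
print('jar',top(P,(569,-88),30,(42,55)),'sq',top(P,(571.6,98.8),30,(50,68)),top(P,(571.6,98.8),30,(40,47)))"
```

```text
tcp [569.9 -90.6 201.9] yaw -0.068 t 17.1
jar [ 569.1  -88.6   48.1   40.8   42.6   86.8 1568. ] sq [572.   97.5  60.4  24.1  23.7  62.5 652. ] [572.1  96.9  44.2  36.   36.6  79.2 745. ]
```

View pics/ja2.png

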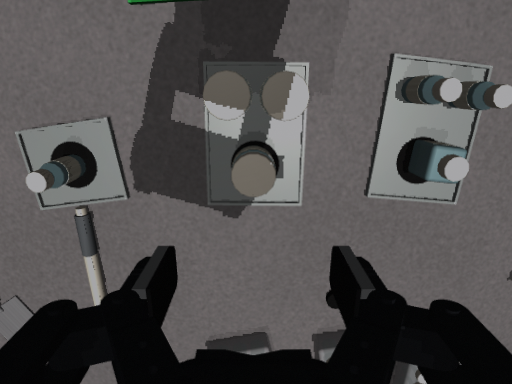

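The jar stands on its pad (253,170), about 1 mm off centre. Now the square bottle.

Emit:
send_rows(targets=[{"offset": [0.1,4,0],"spin": -0.05},{"offset": [0.2,8,0],"spin": -0.1},{"offset": [0.2,12,0],"spin": -0.1},{"offset": [0.2,15.5,0],"spin": -0.1},{"offset": [0.2,18,0],"spin": -0.1},{"offset": [0.2,18.7,-2],"spin": -0.1},{"offset": [0.2,18.7,-5],"spin": -0.1},{"offset": [0.2,18.7,-8],"spin": -0.1}])

```text
time_s: 17.78
eef_pos: [570.9, 97.4, 118.9]
ee_rot: [-0.001, 0.083, 0.997, -0.0]
force: [0.9, -0.5, 0.0]
grip_width: 0.853
grip_force: 0.0
```

Emit:
send_rows(targets=[{"offset": [0,0,0],"spin": 0},{"offset": [0,0,0],"spin": 0},{"offset": [0,0,0],"spin": 0}])

```text
time_s: 18.03
eef_pos: [572.2, 96.3, 122.3]
ee_rot: [0.0, 0.084, 0.996, 0.0]
force: [-0.1, -0.0, 0.2]
grip_width: 0.852
grip_force: 0.0
```

Emit:
send_rows(targets=[{"offset": [0,0,-3],"spin": 0},{"offset": [0,0,-6],"spin": 0},{"offset": [0,0,-8.5],"spin": 0},{"offset": [0,0,-10.3],"spin": 0},{"offset": [0,0,-11.2],"spin": 0},{"offset": [0,0,-11.2],"spin": 0},{"offset": [0,0,-11.2],"spin": 0}])

```text
time_s: 18.62
eef_pos: [572.7, 96.4, 10.8]
ee_rot: [0.001, 0.084, 0.996, 0.0]
force: [-0.3, -0.2, -0.5]
grip_width: 0.851
grip_force: 0.0
```

Emit:
send_rows(targets=[{"offset": [0,0,0],"spin": 0},{"offset": [0,0,0],"spin": 0},{"offset": [0,0,0],"spin": 0},{"offset": [0,0,0],"spin": 0},{"offset": [0,0,0],"spin": 0},{"offset": [0,0,0],"spin": 0},{"offset": [0,0,0],"spin": 0},{"offset": [0,0,0],"spin": 0}], grip=0.0, squeeze=30)

```text
time_s: 19.28
eef_pos: [572.4, 96.5, 10.5]
ee_rot: [0.001, 0.084, 0.996, 0.0]
force: [-1.0, 1.4, 7.3]
grip_width: 0.421
grip_force: 31.1
```

Emit:
send_rows(targets=[{"offset": [0,0,1],"spin": 0},{"offset": [0,0,3],"spin": 0},{"offset": [0,0,6],"spin": 0},{"offset": [0,0,9],"spin": 0},{"offset": [0,0,12],"spin": 0},{"offset": [1.5,0,14.5],"spin": 0},{"offset": [3.5,0,14.5],"spin": 0},{"offset": [4.5,0,14.5],"spin": 0}])

```text
time_s: 19.95
eef_pos: [618.5, 96.4, 157.0]
ee_rot: [0.002, 0.084, 0.996, 0.0]
force: [1.0, 0.1, -0.9]
grip_width: 0.417
grip_force: 30.2
```

Emit:
send_rows(targets=[{"offset": [0,0,0],"spin": 0},{"offset": [0,0,0],"spin": 0},{"offset": [0,0,0],"spin": 0},{"offset": [0,0,0],"spin": 0}])

```text
time_s: 20.28
eef_pos: [616.0, 96.6, 154.3]
ee_rot: [-0.0, 0.084, 0.996, -0.0]
force: [-0.5, -0.8, -1.6]
grip_width: 0.421
grip_force: 30.2
```

```bash
python3 -W ignore -c "
from h import *
snap('sl2',('tray_slim_pad',))
W=ctrl.calibration('wrist');a=np.load('w_sl2.npz');M=a['M'];R=np.linalg.inv(M)
p=R@[573,92,2.5,1];u=W['fx']*p[0]/p[2]+W['cx'];v=W['fy']*p[1]/p[2]+W['cy'];print(u,v)
padpix('sl2',[(int(u),int(v)),(int(u),int(v)-10)],45)"
```

```text
tcp [616.   96.6 154.3] yaw -0.168 t 20.3
tray_slim_pad 0.78 [240.8 136.7] [577.1  93.6   4. ] z+mid [array([574.2,  95. ]), array([573.5,  95.3]), array([572.9,  95.6])]
238.24106495400957 132.2046688928054
pad [576.1  92.2] axes [50.1 50.8] encl [576.1  92.3] 25.8 px 2541
pad [576.1  92.2] axes [50.1 50.8] encl [576.1  92.3] 25.8 px 2541
```

View pics/sl2.png

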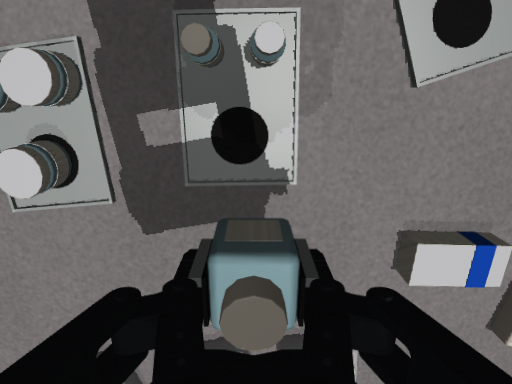

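The bottle is held squarely. The slim tray's empty pad is at (239,135), true about (576.7,90.1). Carry the bottle to the square tray at (506.4,293.4).

Emit:
send_rows(targets=[{"offset": [-1.5,2.7,0],"spin": 0.08},{"offset": [-3.3,6,0],"spin": 0.17},{"offset": [-5.1,9.2,0],"spin": 0.26},{"offset": [-6.9,12.4,0],"spin": 0.328},{"offset": [-8.7,15.6,0],"spin": 0.328},{"offset": [-10.2,18.4,0],"spin": 0.328},{"offset": [-11,19.7,0],"spin": 0.328},{"offset": [-11,19.7,0],"spin": 0.328}])

```text
time_s: 21.05
eef_pos: [504.6, 296.1, 154.5]
ee_rot: [-0.0, -0.082, 0.997, 0.0]
force: [0.0, -0.1, -0.5]
grip_width: 0.418
grip_force: 30.3
```

Emit:
send_rows(targets=[{"offset": [0,0,-1],"spin": 0},{"offset": [0,0,-3],"spin": 0},{"offset": [0,0,-5],"spin": 0},{"offset": [0,0,-6],"spin": 0},{"offset": [0,0,-6],"spin": 0},{"offset": [0,0,-6],"spin": 0},{"offset": [0,0,-6],"spin": 0}])

```text
time_s: 21.63
eef_pos: [507.5, 293.2, 95.3]
ee_rot: [0.001, -0.08, 0.997, 0.0]
force: [0.5, 0.3, -1.3]
grip_width: 0.415
grip_force: 30.3
```

Grasp TCP z was about 10.5; go to about 14, then touch down.

Emit:
send_rows(targets=[{"offset": [-0.1,0,-2.5],"spin": 0},{"offset": [-0.1,0,-5],"spin": 0},{"offset": [-0.1,0,-7],"spin": 0},{"offset": [-0.1,0,-8],"spin": 0},{"offset": [-0.1,0,-8],"spin": 0},{"offset": [-0.1,0,-8],"spin": 0},{"offset": [-0.1,0,-8.2],"spin": 0},{"offset": [-0.1,0,-8.2],"spin": 0}])

```text
time_s: 22.3
eef_pos: [506.4, 293.7, 13.5]
ee_rot: [0.001, -0.08, 0.997, 0.0]
force: [0.4, 0.4, -0.6]
grip_width: 0.412
grip_force: 30.3
```

Emit:
send_rows(targets=[{"offset": [0,0,-0.1],"spin": 0},{"offset": [0,0,-0.1],"spin": 0},{"offset": [0,0,-0.2],"spin": 0},{"offset": [0,0,-0.2],"spin": 0},{"offset": [0,0,-0.2],"spin": 0}])

```text
time_s: 22.72
eef_pos: [505.9, 293.5, 10.5]
ee_rot: [0.0, -0.08, 0.997, 0.0]
force: [-0.2, -0.6, 0.2]
grip_width: 0.417
grip_force: 30.4
```

Emit:
send_rows(targets=[{"offset": [0.05,0,-0.05],"spin": 0},{"offset": [0.05,0,-0.1],"spin": 0},{"offset": [0.05,0,-0.1],"spin": 0},{"offset": [0.05,0,-0.1],"spin": 0}])

```text
time_s: 23.05
eef_pos: [505.9, 293.6, 10.5]
ee_rot: [-0.0, -0.08, 0.997, -0.0]
force: [-6.5, -2.3, 12.9]
grip_width: 0.417
grip_force: 31.9
```

Emit:
send_rows(targets=[{"offset": [0,0,0.1],"spin": 0},{"offset": [0,0,0.1],"spin": 0}])

```text
time_s: 23.22
eef_pos: [506.3, 293.5, 10.5]
ee_rot: [0.0, -0.08, 0.997, 0.0]
force: [-0.4, 0.6, 2.3]
grip_width: 0.415
grip_force: 30.6
```

Emit:
send_rows(targets=[{"offset": [0,0,0],"spin": 0},{"offset": [0,0,0],"spin": 0},{"offset": [0,0,0],"spin": 0},{"offset": [0,0,0],"spin": 0},{"offset": [0,0,0],"spin": 0}], grip=0.8)

```text
time_s: 23.63
eef_pos: [506.2, 293.5, 10.2]
ee_rot: [-0.0, -0.08, 0.997, 0.0]
force: [0.4, -0.2, -0.1]
grip_width: 0.798
grip_force: 0.0
```

Emit:
send_rows(targets=[{"offset": [0,0,2],"spin": 0},{"offset": [0,0,5],"spin": 0},{"offset": [0,0,9],"spin": 0},{"offset": [0,0,13],"spin": 0},{"offset": [0,0,17],"spin": 0},{"offset": [0,0,19],"spin": 0},{"offset": [0,0,19],"spin": 0},{"offset": [0,0,19],"spin": 0}])

```text
time_s: 24.3
eef_pos: [506.4, 293.5, 200.9]
ee_rot: [0.001, -0.08, 0.997, 0.0]
force: [0.3, 0.1, -1.5]
grip_width: 0.8
grip_force: 0.0
```

```bash
python3 -W ignore -c "
from h import *
snap('sq3')
W=ctrl.calibration('wrist');a=np.load('w_sq3.npz');P,u,v=cloud(W,a['d'],a['M'])
print('sq cap',top(P,(506,295),30,(50,68)),'body',top(P,(506,295),30,(40,47)))"
```

```text
tcp [506.4 293.5 200.9] yaw 0.16 t 24.3
sq cap [505.5 295.3  60.1  23.   22.9  20.5 561. ] body [505.3 295.3  43.7  35.4  35.8   9.3 754. ]
```

View pics/sq3.png

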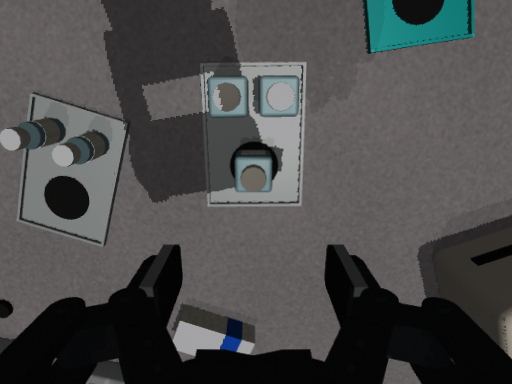

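The bottle is centred on its pad (254,172) within 0.5 mm. Now fetch the slim from the spare at TCP (555.8,-286.1).

Emit:
send_rows(targets=[{"offset": [0.4,-4,-1],"spin": -0.03},{"offset": [0.8,-8,-1],"spin": -0.06},{"offset": [1.2,-12,-1],"spin": -0.096},{"offset": [1.6,-16,-1],"spin": -0.096},{"offset": [2,-20,-1],"spin": -0.096},{"offset": [2.3,-24,-1],"spin": -0.096},{"offset": [2.6,-28,-1],"spin": -0.096},{"offset": [3,-32,-1],"spin": -0.096}], grip=0.75)

```text
time_s: 25.02
eef_pos: [535.2, -28.3, 188.5]
ee_rot: [-0.002, -0.032, 0.999, 0.001]
force: [0.7, -0.0, -0.5]
grip_width: 0.747
grip_force: 0.0
```

Emit:
send_rows(targets=[{"offset": [0.3,-4,0],"spin": 0},{"offset": [0.6,-8,0],"spin": 0},{"offset": [0.9,-12,0],"spin": 0},{"offset": [1.2,-16,0],"spin": 0},{"offset": [1.5,-20,0],"spin": 0},{"offset": [1.8,-23.5,0],"spin": 0},{"offset": [1.9,-25.5,0],"spin": 0},{"offset": [1.9,-25.9,0],"spin": 0}])

```text
time_s: 25.68
eef_pos: [554.1, -288.7, 187.6]
ee_rot: [-0.001, -0.03, 1.0, 0.001]
force: [-0.5, 0.1, -1.2]
grip_width: 0.748
grip_force: 0.0
```

Emit:
send_rows(targets=[{"offset": [0,0,-2],"spin": 0},{"offset": [0,0,-5],"spin": 0},{"offset": [0,0,-7],"spin": 0},{"offset": [0,0,-8],"spin": 0},{"offset": [0,0,-8],"spin": 0},{"offset": [0,0,-8],"spin": 0}])

```text
time_s: 26.18
eef_pos: [555.3, -285.1, 110.4]
ee_rot: [-0.0, -0.032, 0.999, 0.0]
force: [0.6, 0.0, 0.5]
grip_width: 0.751
grip_force: 0.0
```

Emit:
send_rows(targets=[{"offset": [0.05,-0.1,-3],"spin": 0},{"offset": [0.05,-0.1,-6],"spin": 0},{"offset": [0.05,-0.1,-8],"spin": 0},{"offset": [0.05,-0.1,-9.3],"spin": 0},{"offset": [0.05,-0.1,-9.7],"spin": 0},{"offset": [0.05,-0.1,-9.7],"spin": 0},{"offset": [0.05,-0.1,-9.7],"spin": 0}])

```text
time_s: 26.77
eef_pos: [556.5, -287.0, 15.0]
ee_rot: [0.001, -0.032, 0.999, -0.001]
force: [-0.2, -0.5, -0.1]
grip_width: 0.749
grip_force: 0.0
```

Emit:
send_rows(targets=[{"offset": [0,0,0],"spin": 0},{"offset": [0,0,0],"spin": 0},{"offset": [0,0,0],"spin": 0},{"offset": [0,0,0],"spin": 0},{"offset": [0,0,0],"spin": 0},{"offset": [0,0,0],"spin": 0},{"offset": [0,0,0],"spin": 0},{"offset": [0,0,0],"spin": 0}], grip=0.0, squeeze=25)

```text
time_s: 27.43
eef_pos: [556.0, -286.8, 14.2]
ee_rot: [0.0, -0.032, 0.999, -0.0]
force: [-2.1, 1.0, 6.8]
grip_width: 0.297
grip_force: 24.6
```

Emit:
send_rows(targets=[{"offset": [0,0,1],"spin": 0},{"offset": [0,0,3],"spin": 0},{"offset": [0,0,6],"spin": 0},{"offset": [0,0,9],"spin": 0},{"offset": [0,0,12],"spin": 0},{"offset": [0,0,15],"spin": 0},{"offset": [0,0,15],"spin": 0},{"offset": [0,0,15],"spin": 0}])

```text
time_s: 28.1
eef_pos: [556.1, -286.8, 165.2]
ee_rot: [0.001, -0.032, 0.999, -0.001]
force: [-0.7, -0.1, -1.0]
grip_width: 0.296
grip_force: 24.6
```

Emit:
send_rows(targets=[{"offset": [0.2,3,0],"spin": -0.07},{"offset": [0.4,7,0],"spin": -0.15},{"offset": [0.6,11,0],"spin": -0.218},{"offset": [0.8,15,0],"spin": -0.218},{"offset": [1,19,0],"spin": -0.218},{"offset": [1.2,23,0],"spin": -0.218},{"offset": [1.4,27,0],"spin": -0.218},{"offset": [1.6,30,0],"spin": -0.218}])

```text
time_s: 28.77
eef_pos: [570.6, 16.6, 162.1]
ee_rot: [-0.001, 0.076, 0.997, 0.0]
force: [-0.0, 0.0, -1.0]
grip_width: 0.297
grip_force: 24.7
```

Emit:
send_rows(targets=[{"offset": [0.2,3,0],"spin": 0},{"offset": [0.4,6,0],"spin": 0},{"offset": [0.5,7.4,0],"spin": 0},{"offset": [0.5,7.6,-1],"spin": 0},{"offset": [0.5,7.6,-3],"spin": 0},{"offset": [0.5,7.6,-5],"spin": 0},{"offset": [0.5,7.6,-5],"spin": 0},{"offset": [0.5,7.6,-5],"spin": 0}])

```text
time_s: 29.43
eef_pos: [576.0, 88.5, 112.1]
ee_rot: [-0.002, 0.077, 0.997, -0.0]
force: [0.8, -0.8, 0.0]
grip_width: 0.294
grip_force: 24.7
```

Emit:
send_rows(targets=[{"offset": [0,0,0],"spin": 0},{"offset": [0,0,0],"spin": 0}])

```text
time_s: 29.6
eef_pos: [577.3, 89.0, 114.4]
ee_rot: [0.001, 0.077, 0.997, -0.0]
force: [-0.4, 0.5, -0.6]
grip_width: 0.296
grip_force: 24.7
```

Emit:
send_rows(targets=[{"offset": [0,0.1,-3],"spin": 0},{"offset": [0,0.1,-6],"spin": 0},{"offset": [0,0.1,-8],"spin": 0},{"offset": [0,0.1,-9.2],"spin": 0},{"offset": [0,0.1,-9.6],"spin": 0},{"offset": [0,0.1,-9.6],"spin": 0},{"offset": [0,0.1,-9.6],"spin": 0},{"offset": [0,0.1,-9.6],"spin": 0}])

```text
time_s: 30.27
eef_pos: [577.6, 90.4, 18.8]
ee_rot: [0.001, 0.077, 0.997, 0.0]
force: [0.1, 0.4, 0.3]
grip_width: 0.299
grip_force: 24.7
```

Emit:
send_rows(targets=[{"offset": [0,0,-0.1],"spin": 0},{"offset": [0,0,-0.2],"spin": 0},{"offset": [0,0,-0.3],"spin": 0},{"offset": [0,0,-0.3],"spin": 0},{"offset": [0,0,-0.3],"spin": 0}])

```text
time_s: 30.68
eef_pos: [576.7, 90.5, 14.3]
ee_rot: [-0.0, 0.077, 0.997, -0.0]
force: [0.5, 0.5, -0.8]
grip_width: 0.297
grip_force: 24.7
```

Emit:
send_rows(targets=[{"offset": [0,0,-0.05],"spin": 0},{"offset": [0,0,-0.1],"spin": 0},{"offset": [0,0,-0.1],"spin": 0},{"offset": [0,0,-0.1],"spin": 0}])

```text
time_s: 31.02
eef_pos: [576.8, 90.5, 14.2]
ee_rot: [0.0, 0.077, 0.997, -0.0]
force: [-3.2, -0.1, 7.8]
grip_width: 0.296
grip_force: 25.5
```

Emit:
send_rows(targets=[{"offset": [0,0,0],"spin": 0},{"offset": [0,0,0],"spin": 0},{"offset": [0,0,0],"spin": 0},{"offset": [0,0,0],"spin": 0},{"offset": [0,0,0],"spin": 0},{"offset": [0,0,0],"spin": 0}], grip=0.75)

```text
time_s: 31.52
eef_pos: [576.7, 90.5, 13.2]
ee_rot: [-0.0, 0.077, 0.997, -0.0]
force: [-0.7, -0.7, 0.2]
grip_width: 0.75
grip_force: 0.0
```

Emit:
send_rows(targets=[{"offset": [0,0,2],"spin": 0},{"offset": [0,0,5],"spin": 0},{"offset": [0,0,9],"spin": 0},{"offset": [0,0,13],"spin": 0},{"offset": [0,0,17],"spin": 0},{"offset": [0,0,21],"spin": 0},{"offset": [0,0,21],"spin": 0},{"offset": [0,0,21],"spin": 0}])

```text
time_s: 32.18
eef_pos: [577.4, 90.5, 225.4]
ee_rot: [0.002, 0.077, 0.997, 0.0]
force: [-1.1, -0.4, -1.0]
grip_width: 0.748
grip_force: 0.0
```

```bash
python3 -W ignore -c "
from h import *
snap('sl3')
W=ctrl.calibration('wrist');a=np.load('w_sl3.npz');P,u,v=cloud(W,a['d'],a['M'])
print('slim',top(P,(576,92),30,(60,80)),'jar',top(P,(569,-88),30,(42,55)),'sq',top(P,(505.5,295),30,(50,68)))"
```

```text
tcp [577.4  90.5 225.4] yaw -0.154 t 32.2
slim [576.2  92.8  70.   19.3  18.9  36.3 356. ] jar [ 569.3  -88.7   47.8   42.2   41.5   65.9 1272. ] sq [506.4 294.5  60.4  24.1  23.5  59.  658. ]
```

View pics/sl3.png

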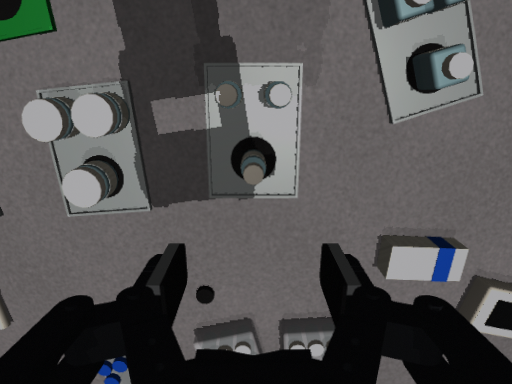

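The slim is on its pad (253,165), measured (576.2,92.8) against the pad's (576.1,92.2). The jar at (90,183) and the bottle at (445,65) stand on their pads, and the gripper is clear. Handing in.

```bash
python3 -c "
from rig import ctrl
print(ctrl.finish_job())"
```

```text
the job is handed in; nothing more can be done
None
```

I've handed the job in: the slim vial, jar and square bottle each stand upright on the pad of their own tray, about 1 mm or less off centre. The slim was parked on the spare tray and let go on the way, and the pen and carton weren't touched. It took about 32 s of robot time.

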